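# Make up the wax double boiler

## Robot

A 7-joint arm with a two-finger parallel gripper is mounted at the origin on a cart in front of the work surface, level with it; the furniture and walls round the work are solid. World frame = base frame: x ahead of the robot, y to its left, z up, the work surface at z = 0. Lengths are in m, angles in rad, forces in N, time in s.
With the tool pointing down it reaches from about 0.4 to 0.85 m from the base axis. Payload 4.5 kg.
Tool frame: the origin (TCP) lies at the very end of the fingers, on their centre line; the grasp point (between the pads) lies 19 mm behind it; z points along the fingers, y is the line along which they close (so a half turn about z gives the same grasp; the last joint's range is limited). The gripper opens to 88 mm and grips with 3 to 60 N. Pads are 18 mm wide; open, the fingers measure 123 mm over their backs; the gripper's body (75 mm by 187 mm) begins 45 mm behind the grasp point.
Start: joints at [-1.246, 0.689, -0.195, 1.565, 0.157, 0.902, -0.215], TCP at [0.179, 0.599, 0.217] pointing down, gripper open.
Joint ranges: [-3.01, 3.01], [-0.46, 2.08], [-1.47, 1.51], [0.13, 2.56], [-1, 4.14], [0.04, 2.09], [-2.66, 2.66]. Speed limits (rad/s): [2.57, 2.57, 3.14, 3.14, 3.14, 3.14, 3.14].

## Interface

Orientations are given as a unit quaternion [x, y, z, w].
In Python, from plant import r, optics gives the robot as it stands.
- The arm moves only by the tool servo_tool, never from a script. Its arguments are lists of equal length, an entry for each row: "translation": the shift along the tool's x, y, z in m, a list of three; "turn": the turn, a rotation vector about the tool's x, y, z in rad, a list of three. In form: {"translation": [[dx, dy, dz], ...], "turn": [[rx, ry, rz], ...]}. A call has 1 to 10 rows; each row shifts and turns the commanded pose from where the row before left it, along the tool's axes as they then stand; what a row does not reach is not made up. A row lasts 1/8 s, in which the tool goes at most 62.5 mm and 10.7 degrees, less where a joint would pass 70% of its speed; a pose out of reach is approached as far as the arm can. A call is refused whole if a number of a shift passes 0.0625 or a number of a turn 0.188, either way. A call with a gripper value outside its range is refused whole. "grip" is the opening, from 0 (shut) to 1 (fully open), set as the call begins (left out, the last holds). The fingers move at their own pace and stop on an object; "grip_force" is the grip in N (left out, the last holds). Time passes only in rows, so rows that do not move let the fingers close. It gives the time, the measured TCP pose, the force, the opening and the grip force at its end, in the units of the state.
- r.get_state(): the state, without advancing time (a new reading comes with each control period).
- optics.snapshot(name): name is "scene" or "top" or "wrist"; returns a dict with "img" (400x640x3 uint8, red, green, blue), "z_map" (400x640 float32, m along the optical axis (not along the pixel's ray), 0 where there is no reading), "mtx" (3x3 intrinsics, pixels), "R" (3x3) and "t" (3): a world point X has camera coordinates R X + t. Camera axes: x right, y down, z forward; pixel columns grow to the right and rows downward; lengths in m; the calibration is good to about 2 mm. A picture is of the moment at which its call begins.
- r.finish_job(): hands the job in; it is judged then, once.
The state is a dict: "clock": time; "q": joint angles; "qd": joint speeds; "joint_torque": joint torques, N m; "tool_pos": TCP position; "eef_rot": TCP orientation; "contact_force": force on the tool from outside, world axes, zero at the start; "moment": the same for the moment, N m; "opening": opening from 0.0 (shut) to 1.0 (fully open); "finger_force": force on a finger pad.
Only numpy, scipy, OpenCV 4.12 (cv2) and the standard library are available. Lean on these libraries where they do the work, as an engineer would, in place of code of your own. Each camera call takes 0.05 s, during which the arm holds its last target. There are 200 camera calls.

## Task

Make up the small double boiler for melting wax: stand the trivet in the middle of the pan, then seat the cover on the pan's rim, then stand the pot that fits the cover's collar closely down through it on the trivet, and last close that pot with the lid. Leave the other two pots standing upright on the bench.

Things in the scene. Friction and masses are not known exactly. Their poses are not given: they have to be found in the camera images.
- bath_pan: round open water pan, dull grey metal, fixed to the bench: outside 120 mm (123 at the dark rolled rim), inside 114 mm, rim 45 mm above its origin, floor 3 mm thick. Two small loop handles facing away from each other (its own +x and -x) reach 22 mm outward below the rim. Origin: centre of its underside, z up
- trivet: dark cast ring on three short feet, with three spokes, outside diameter 58 mm, 18 mm high (ring from 10 to 18 mm, open between the feet below). Grasp across the ring. Origin: centre of its underside, z up. 0.12 kg
- cover: bare metal cover for the pan: flat 119 mm disc with an upright round collar in the middle (68 mm outside, 62 mm hole right through). Disc top 9 mm, collar top 35 mm above the origin. A 107 mm locating ring below, 6 mm deep, drops inside the pan's rim. Lies collar up; grasp across the collar. Origin: centre of the ring's lower edge; seated it is 39 mm above the pan's origin. 0.22 kg
- pot_narrow: narrowest of three open round steel pots: 44 mm outside (rim bead 46), 105 mm high, mouth 40 mm. Origin: centre of its underside, z up. 0.12 kg
- pot_middle: middling of three open round steel pots: 56 mm outside (rim bead 58), 100 mm high, mouth 52 mm, lower edge bevelled 4 mm. Origin: centre of its underside, z up. 0.15 kg
- pot_wide: widest and lowest of three open round steel pots: 68 mm outside (rim bead 70), 80 mm high, mouth 64 mm. Origin: centre of its underside, z up. 0.17 kg
- lid: pot lid: bare metal disc of 62 mm with a dark wooden knob (22 mm thick from 21 to 39 mm above the origin, thinner neck below; disc top at 11.5 mm) and under the disc a 47 mm plug, 8 mm deep, that enters the mouth of the pot it belongs to. Lies knob up. Origin: centre of the plug's underside, z up; on the pot it is 8 mm below the pot's rim. 0.08 kg

How it is judged:
By the outcome, as a careful person would: the job done as asked, in the order asked, and still so for the second after the job is handed in, with the robot touching nothing.
It also fails if it takes over 120 s, if anything falls off the work surface, if the arm or the gripper's body presses on something with over 40 N, if the wrist force passes 120 N, or if a joint passes its speed limit or range.

## Working session

There is one attempt and no reset: what is moved stays moved. The work goes in short steps, Python scripts to look and compute and a tool call to move; the robot and the scene stay as the last step left them, time stands still between calls to the robot, and variables do not carry over. Pictures are saved under pics/ and viewed, at most 14 in all, crops included, and the job is handed in when it is done.

Besides the shell and the picture viewer there is one more tool, called after "Call:" in YAML: its name, and indented under it one key for each argument. servo_tool: Moves the arm, as the interface text tells. Its arguments: {"type":"object","properties":{"translation":{"type":"array"},"turn":{"type":"array"},"grip":{"type":"number"},"grip_force":{"type":"number"}},"required":["translation","turn"]}

```bash
ls; mkdir -p pics; python3 - <<'E'
from plant import r, optics
import cv2,numpy as np
for n in ["top","scene"]:
    s=optics.snapshot(n); cv2.imwrite(f"pics/{n}0.png",s["img"][:,:,::-1]); np.savez(f"{n}0.npz",**s); print(n,s["mtx"],s["R"],s["t"])
st=r.get_state(); print(st)
E
```

```text
pics
top [[428.50939193   0.         321.81497574]
 [  0.         428.50939193 200.81012066]
 [  0.           0.           1.        ]] [[ 0.00702086 -0.99985344  0.01561433]
 [-0.99625743 -0.00833915 -0.08603254]
 [ 0.08615015 -0.01495187 -0.99616996]] [0.13158246 0.50356159 0.96315378]
scene [[381.53977665   0.         317.30614364]
 [  0.         381.53977665 195.88508703]
 [  0.           0.           1.        ]] [[-0.45148273 -0.89202723 -0.02123125]
 [-0.51070952  0.277851   -0.81361822]
 [ 0.73166873 -0.35649157 -0.58101173]] [0.37147593 0.23307057 0.56706941]
{'clock': 0.1, 'q': array([-1.24616885,  0.68989039, -0.19451575,  1.56620076,  0.15731488,
        0.90249468, -0.2150785 ]), 'qd': array([-0.00163654, -0.00059148, -0.00141651, -0.003766  ,  0.00157209,
       -0.00014395, -0.00060683]), 'joint_torque': array([-3.81752427e-03, -5.28493631e+01, -1.27120201e+00, -1.53836417e+01,
       -5.24757605e-02,  1.95569948e-03,  4.21661946e-05]), 'tool_pos': array([0.17909859, 0.59818421, 0.21630668]), 'eef_rot': array([ 1.44852858e-01,  9.89452883e-01, -7.99101500e-04, -5.13774892e-05]), 'contact_force': array([-1.08362922, -0.845155  ,  0.14549077]), 'moment': array([-0.02351715,  0.05943851,  0.03548318]), 'finger_force': 0.0, 'opening': 1.0007182002959103}
```

View pics/top0.png

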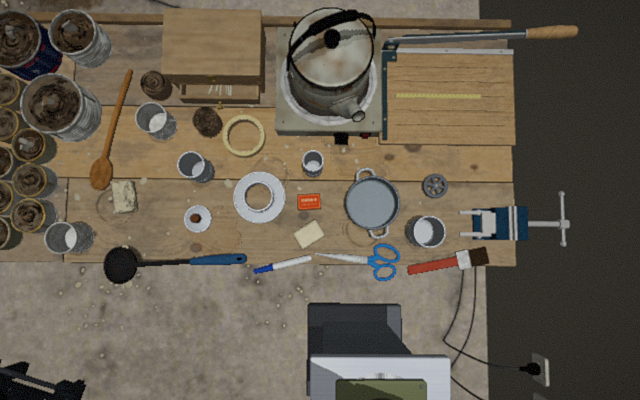

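View pics/scene0.png

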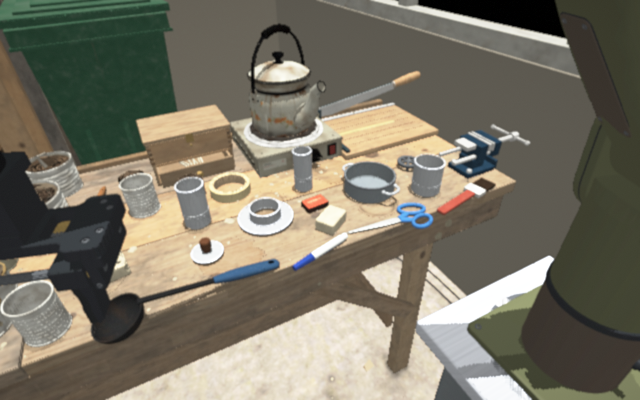

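The top view shows the trivet (434,186), pan (371,203), cover (259,197), lid (197,219) and pots at about (313,163), (195,166) and (426,232). (155,120) and (68,237) look like decoy cups. Next I'll measure them from the depth maps.

```bash
cat > h.py <<'E'
import numpy as np,cv2
from scipy.optimize import least_squares
def cloud(s):
    z=s["z_map"];K=s["mtx"];v,u=np.mgrid[:z.shape[0],:z.shape[1]]
    c=np.stack([(u-K[0,2])*z/K[0,0],(v-K[1,2])*z/K[1,1],z],-1)
    P=(c-s["t"])@s["R"]; P[z<=0]=np.nan
    return P
def pix(s,X):
    c=s["R"]@np.array(X,float)+s["t"]; p=s["mtx"]@c; return p[:2]/p[2]
def circ(p,rad=None):
    c0=p.mean(0)
    if rad: f=lambda a:np.hypot(*(p-a).T)-rad; o=least_squares(f,c0,loss="soft_l1",f_scale=.002); return np.r_[o.x,rad]
    f=lambda a:np.hypot(*(p-a[:2]).T)-a[2]
    return least_squares(f,[*c0,.03],loss="soft_l1",f_scale=.002).x
E
python3 - <<'E'
from h import *
np.set_printoptions(precision=4,suppress=True)
s=np.load("top0.npz"); P=cloud(s)
t=np.load("scene0.npz"); Q=cloud(t).reshape(-1,3)
b=P[215:225,265:290].reshape(-1,3); print("bench z",np.nanmedian(b[:,2]))
for n,(u,v) in dict(trivet=(434,186),pan=(371,203),cover=(259,197),lid=(197,219),n=(313,160),m=(192,164),w=(427,231),x=(152,119),y=(65,236)).items():
    w=40; R=P[v-w:v+w,u-w:u+w].reshape(-1,3); c=P[v,u]
    cen=np.nanmedian(P[v-4:v+5,u-4:u+5].reshape(-1,3),0)
    m=np.hypot(*(R-cen)[:,:2].T)<(.075 if n in("pan","cover") else .05); R=R[m]
    top=np.nanpercentile(R[:,2],98)
    for lo in ([top-.006] if n not in("cover","lid","trivet") else [top-.006,.004]):
        hi=lo+.02 if lo!=.004 else .014
        k=R[(R[:,2]>lo)&(R[:,2]<hi)]; mm=(k[:,:2].min(0)+k[:,:2].max(0))/2
        print(n,"top",top.round(4),"lo",round(lo,3),"circ",circ(k[:,:2]),"bbox",mm,np.ptp(k[:,:2],axis=0),len(k))
        S=Q[(np.hypot(*(Q[:,:2]-mm).T)<.08)&(Q[:,2]>lo)&(Q[:,2]<hi)]
        if len(S)>20: print("    scene circ",circ(S[:,:2]),len(S))
k=cv2.resize(s["img"][90:290,140:460],None,fx=2.5,fy=2.5,interpolation=cv2.INTER_CUBIC);cv2.imwrite("pics/crop1.png",k[:,:,::-1])
E
```

```text
bench z 0.00016790178276055617
trivet top 0.0207 lo 0.015 circ [ 0.5414 -0.1267  0.022 ] bbox [ 0.5419 -0.1269] [0.0569 0.0561] 366
    scene circ [ 0.5438 -0.1195  0.0203] 164
trivet top 0.0207 lo 0.004 circ [ 0.5385 -0.1251  0.0254] bbox [ 0.5401 -0.121 ] [0.0689 0.0844] 24
    scene circ [ 0.5408 -0.1225  0.0243] 23
pan top 0.0461 lo 0.04 circ [0.499  0.0225 0.0588] bbox [0.5008 0.0229] [0.1378 0.1219] 352
    scene circ [0.4985 0.0254 0.0587] 329
cover top 0.0343 lo 0.028 circ [0.5123 0.2819 0.0324] bbox [0.5123 0.2823] [0.0664 0.0682] 161
    scene circ [0.511  0.2847 0.0324] 255
cover top 0.0343 lo 0.004 circ [0.5131 0.283  0.0493] bbox [0.5109 0.2854] [0.1384 0.1374] 1378
    scene circ [0.5121 0.2844 0.0486] 889
lid top 0.0388 lo 0.033 circ [0.4607 0.422  0.0074] bbox [0.4613 0.4227] [0.0202 0.0226] 73
    scene circ [0.4581 0.4249 0.0077] 91
lid top 0.0388 lo 0.004 circ [0.4616 0.4236 0.0238] bbox [0.4558 0.4134] [0.0713 0.0796] 481
    scene circ [0.4614 0.4248 0.0241] 445
n top 0.1051 lo 0.099 circ [0.5821 0.1574 0.021 ] bbox [0.5821 0.1581] [0.0441 0.0424] 95
    scene circ [0.5814 0.1602 0.0209] 125
m top 0.1002 lo 0.094 circ [0.572  0.4161 0.0269] bbox [0.572  0.4164] [0.0563 0.0566] 119
    scene circ [0.5704 0.4189 0.0269] 209
w top 0.0812 lo 0.075 circ [ 0.4342 -0.0947  0.033 ] bbox [ 0.4342 -0.0944] [0.0688 0.0669] 135
    scene circ [ 0.4345 -0.0924  0.0328] 173
x top 0.0756 lo 0.07 circ [0.6799 0.5139 0.0326] bbox [0.6802 0.5185] [0.0657 0.0589] 98
    scene circ [0.6782 0.5169 0.0326] 233
y top 0.076 lo 0.07 circ [0.4155 0.6941 0.0326] bbox [0.4148 0.706 ] [0.0661 0.0478] 110
    scene circ [0.4131 0.6964 0.0328] 507
```

View pics/crop1.png

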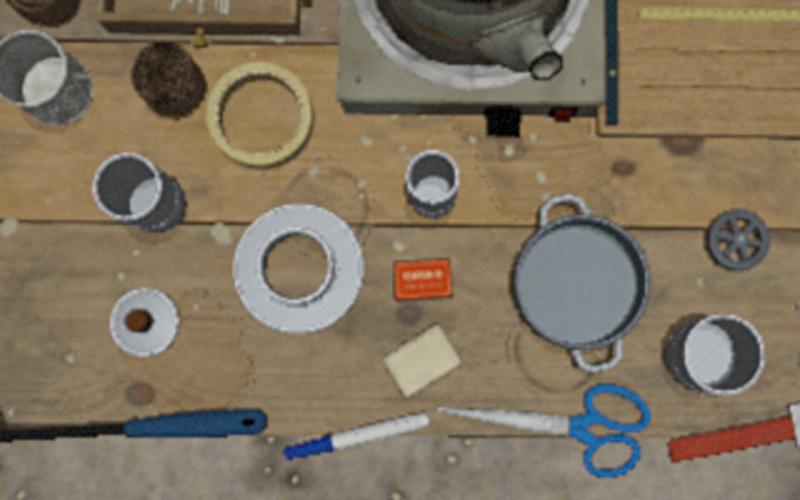

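Sizes and heights all match, and the two cameras agree to about 3 mm. First I square up the yaw, then head toward the trivet at about (0.542, -0.125).

Call:
servo_tool:
  translation:
    - [0,0,0]
    - [0,0,0]
    - [-0.026,-0.052,0]
    - [-0.026,-0.052,0]
    - [-0.026,-0.052,0]
    - [-0.026,-0.052,0]
    - [-0.026,-0.052,0]
    - [-0.026,-0.052,0]
    - [-0.026,-0.052,0]
    - [-0.026,-0.052,0]
  turn:
    - [0,0,-0.145]
    - [0,0,-0.145]
    - [0,0,0]
    - [0,0,0]
    - [0,0,0]
    - [0,0,0]
    - [0,0,0]
    - [0,0,0]
    - [0,0,0]
    - [0,0,0]
  grip: 1

```text
clock: 1.35
tool_pos: [0.3875, 0.1809, 0.217]
eef_rot: [0.0, 1.0, 0.0, 0.0]
contact_force: [0.8, -0.4, 0.6]
opening: 0.999
finger_force: 0.0
```

Call:
servo_tool:
  translation:
    - [-0.026,-0.051,0]
    - [-0.026,-0.051,0]
    - [-0.026,-0.051,0.01]
    - [-0.026,-0.051,0.02]
    - [-0.026,-0.051,0.02]
    - [-0.025,-0.052,0.02]
    - [0,0,0]
    - [0,0,0]
  turn:
    - [0,0,0]
    - [0,0,0]
    - [0,0,0]
    - [0,0,0]
    - [0,0,0]
    - [0,0,0]
    - [0,0,0]
    - [0,0,0]

```text
clock: 2.35
tool_pos: [0.5411, -0.1236, 0.1467]
eef_rot: [0.0, 1.0, 0.001, -0.0]
contact_force: [-0.5, 0.8, 1.0]
opening: 1.003
finger_force: 0.0
```

```bash
python3 - <<'E'
from plant import r, optics
from h import *
np.set_printoptions(precision=4,suppress=True)
st=r.get_state();print(st["tool_pos"],st["eef_rot"],st["q"])
s=optics.snapshot("wrist"); cv2.imwrite("pics/w1.png",s["img"][:,:,::-1])
print(s["R"],-s["R"].T@s["t"])
P=cloud(s).reshape(-1,3)
k=P[(abs(P[:,0]-.542)<.045)&(abs(P[:,1]+.126)<.045)&(P[:,2]>.013)&(P[:,2]<.03)]
print(len(k),np.median(k[:,2]) if len(k) else 0,(k.min(0)+k.max(0))/2,np.ptp(k,axis=0))
print(pix(s,st["tool_pos"]))
E
```

```text
[ 0.5411 -0.1236  0.1467] [ 0.0002  1.      0.0006 -0.0005] [ 0.3414  0.7088 -0.3341  1.842   0.3579  0.6511  1.3647]
[[-0.0011  1.      0.0003]
 [ 0.9517  0.001   0.3071]
 [ 0.3071  0.0006 -0.9517]] [ 0.4623 -0.1239  0.3139]
2418 0.01746467777599585 [ 0.5436 -0.1275  0.0165] [0.0568 0.0568 0.007 ]
[322.6104 240.8159]
```

View pics/w1.png

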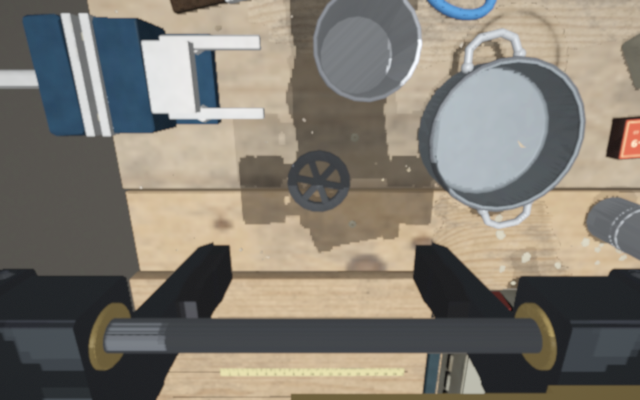

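The wrist view puts the trivet ring at (319,181), midway between the fingers, and measures it at (0.543, -0.127). Next I descend, straddle it and grip.

Call:
servo_tool:
  translation:
    - [-0.002,-0.0035,0.03]
    - [0,0,0.03]
    - [0,0,0.03]
    - [0,0,0.025]
    - [0,0,0.015]
    - [0,0,0.01]
    - [0,0,0.003]
    - [0,0,0]
  turn:
    - [0,0,0]
    - [0,0,0]
    - [0,0,0]
    - [0,0,0]
    - [0,0,0]
    - [0,0,0]
    - [0,0,0]
    - [0,0,0]

```text
clock: 3.4
tool_pos: [0.5439, -0.128, 0.0044]
eef_rot: [0.0, 1.0, -0.0, 0.0]
contact_force: [0.3, 0.2, -0.2]
opening: 0.997
finger_force: 0.0
```

Call:
servo_tool:
  translation:
    - [0,0,0]
    - [0,0,0]
    - [0,0,0]
    - [0,0,0]
    - [0,0,0]
    - [0,0,0]
  turn:
    - [0,0,0]
    - [0,0,0]
    - [0,0,0]
    - [0,0,0]
    - [0,0,0]
    - [0,0,0]
  grip: 0.5
  grip_force: 20

```text
clock: 4.15
tool_pos: [0.5436, -0.128, 0.004]
eef_rot: [0.0, 1.0, 0.0, -0.0]
contact_force: [0.0, 0.5, -0.0]
opening: 0.496
finger_force: 0.0
```

The opening went to 44 mm, narrower than the 58 mm ring, so it isn't holding the trivet. I'll look.

```bash
python3 - <<'E'
from plant import r, optics
from h import *
a=optics.snapshot("wrist")["img"];b=optics.snapshot("scene")["img"][120:220,360:520]; t=optics.snapshot("top")["img"][130:250,370:520]
b=cv2.resize(b,(480,300));t=cv2.resize(t,(320,256))
o=np.zeros((556,800,3),np.uint8);o[:250,:400]=cv2.resize(a,(400,250));o[:256,420:740]=t;o[256:556,:480]=b
cv2.imwrite("pics/c2.png",o[:,:,::-1])
E
```

```text
(no output)
```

View pics/c2.png

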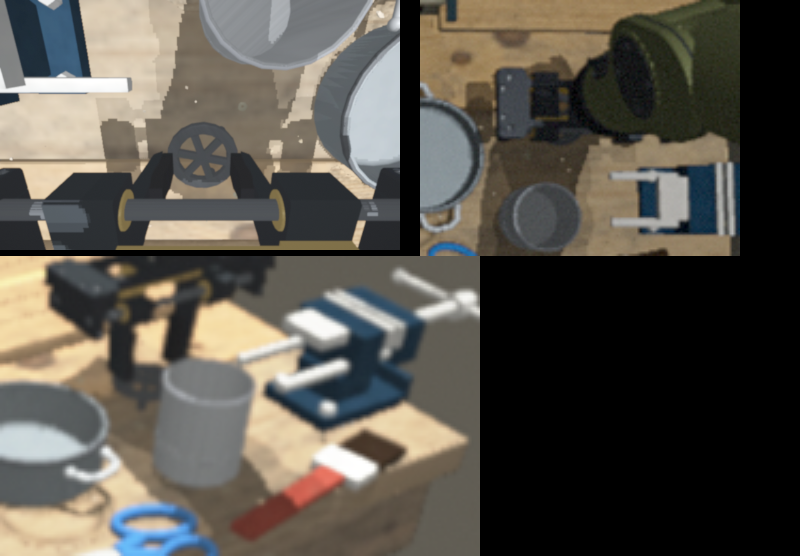

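```bash
python3 - <<'E'
from plant import r, optics
from h import *
np.set_printoptions(precision=4,suppress=True)
s=optics.snapshot("wrist");P=cloud(s); st=r.get_state()
print(st["tool_pos"],pix(s,st["tool_pos"]),st["opening"],-s["R"].T@s["t"])
# ring edge pixels, read in picture: left 268,248 right 380,248 top 325,195
for u,v in [(275,240),(372,240),(325,203),(325,248),(325,290)]: print(u,v,P[v,u])
Q=P.reshape(-1,3);k=Q[(abs(Q[:,0]-.53)<.05)&(abs(Q[:,1]+.126)<.035)&(Q[:,2]>.0145)&(Q[:,2]<.021)]
print(len(k),circ(k[:,:2]),k.min(0),k.max(0))
E
```

```text
[ 0.5436 -0.128   0.004 ] [322.6007 240.8626] 0.4994335876219888 [ 0.4646 -0.1281  0.1711]
275 240 [ 0.5366 -0.1516  0.018 ]
372 240 [ 0.5365 -0.1035  0.0179]
325 203 [ 0.5171 -0.1268  0.018 ]
325 248 [ 0.5412 -0.1268  0.0174]
325 290 [ 0.5659 -0.1267  0.0169]
6846 [ 0.5425 -0.1275  0.0214] [ 0.5149 -0.1555  0.0145] [ 0.5725 -0.099   0.0198]
```

The trivet hasn't moved, and the fingertips are just at its edges, so the opening scale is not linear in mm. I'll close fully.

Call:
servo_tool:
  translation:
    - [0,0,0]
    - [0,0,0]
    - [0,0,0]
    - [0,0,0]
  turn:
    - [0,0,0]
    - [0,0,0]
    - [0,0,0]
    - [0,0,0]
  grip: 0
  grip_force: 20

```text
clock: 4.85
tool_pos: [0.5436, -0.128, 0.004]
eef_rot: [0.0, 1.0, 0.0, 0.0]
contact_force: [-1.1, -0.1, -1.2]
opening: 0.069
finger_force: 0.0
```

```bash
python3 - <<'E'
from plant import r, optics
from h import *
s=optics.snapshot("wrist");st=r.get_state();print(st["opening"],st["finger_force"],st["clock"],st["tool_pos"])
cv2.imwrite("pics/c3.png",s["img"][:,:,::-1])
b=cv2.resize(optics.snapshot("scene")["img"][130:190,370:450],(800,600),interpolation=cv2.INTER_CUBIC)
cv2.imwrite("pics/c4.png",b[:,:,::-1])
E
```

```text
0.022227932101921765 0.0 4.9 [ 0.54360705 -0.1279717   0.00398631]
```

View pics/c3.png

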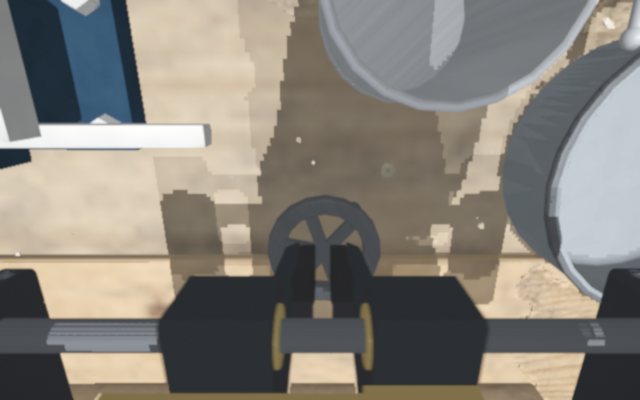

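The fingers closed above the ring without touching it. I'll measure the fingertip height from depth.

```bash
python3 - <<'E'
from plant import r, optics
from h import *
np.set_printoptions(precision=4,suppress=True)
s=optics.snapshot("wrist");P=cloud(s)
for u in (297,347):
  for v in (244,250,258,266,275,290): print(u,v,P[v,u])
print(P[215,322],P[180,322], P[280,400],P[150,320])
S=optics.snapshot("scene");Q=cloud(S).reshape(-1,3)
k=Q[(np.hypot(Q[:,0]-.5436,Q[:,1]+.128)<.027)&(Q[:,2]>.0)]
print(np.sort(k[:,2])[::len(k)//15])
k=Q[(np.hypot(Q[:,0]-.5436,Q[:,1]+.128)<.015)&(Q[:,2]>.021)];print(len(k),k[:,2].min(),k.mean(0))
print(r.get_state()["q"])
E
```

```text
297 244 [ 0.5392 -0.1408  0.0171]
297 250 [ 0.5343 -0.1395  0.0333]
297 258 [ 0.5346 -0.139   0.0403]
297 266 [ 0.5348 -0.1386  0.0468]
297 275 [ 0.5342 -0.138   0.0549]
297 290 [ 0.5346 -0.1373  0.0645]
347 244 [ 0.5477 -0.1144 -0.0006]
347 250 [ 0.5347 -0.1169  0.0325]
347 258 [ 0.5345 -0.1175  0.0404]
347 266 [ 0.5345 -0.118   0.0473]
347 275 [ 0.534  -0.1185  0.0552]
347 290 [ 0.5345 -0.1191  0.0646]
[ 0.5238 -0.1283  0.0168] [ 0.5106 -0.1283  0.    ] [ 0.5103 -0.1087  0.0972] [ 0.4951 -0.1294 -0.0011]
[0.0003 0.018  0.0202 0.0385 0.0498 0.0605 0.0704 0.0957 0.1183 0.1322
 0.1366 0.1435 0.1506 0.1569 0.1632 0.3144]
188 0.02108919540721281 [ 0.5379 -0.1253  0.082 ]
[ 0.2628  0.9389 -0.1944  1.8964  0.4704  0.3509  1.2716]
```

View pics/c4.png

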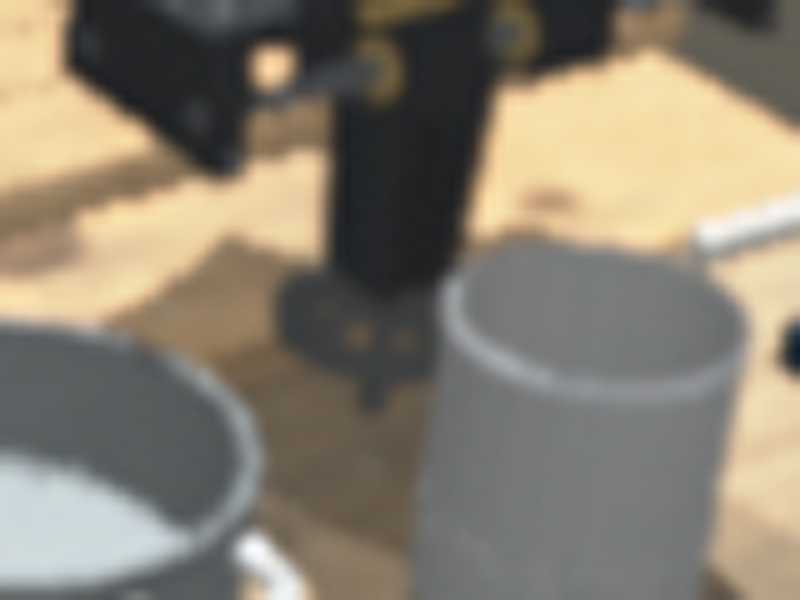

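Depth puts the fingertips about 25 mm above the reported TCP. I'll pin that offset down exactly.

```bash
python3 - <<'E'
from plant import r, optics
from h import *
np.set_printoptions(precision=4,suppress=True)
s=optics.snapshot("wrist");P=cloud(s)
for v in range(243,254): print(v,s["img"][v,297],P[v,290],P[v,297],P[v,345],P[v,352])
print(s["mtx"])
for name in ("top","scene"):
    s=np.load(f"{name}0.npz");P=cloud(s).reshape(-1,3)
    k=P[(np.hypot(P[:,0]-.179,P[:,1]-.598)<.11)&(P[:,2]>.12)&(P[:,2]<.28)]
    print(name,len(k),np.sort(k[:,2])[:40:2] if len(k) else 0)
E
```

```text
243 [71 73 76] [ 0.5385 -0.1443  0.0174] [ 0.5385 -0.1407  0.0175] [ 0.5464 -0.1156  0.0008] [ 0.547  -0.1116 -0.0005]
244 [67 69 72] [ 0.5393 -0.1443  0.0169] [ 0.539  -0.1408  0.0174] [ 0.5337 -0.1176  0.0283] [ 0.548  -0.1115 -0.0013]
245 [55 58 62] [ 0.5392 -0.1442  0.0183] [ 0.5391 -0.1407  0.0184] [ 0.5342 -0.1176  0.0285] [ 0.5481 -0.1116 -0.0002]
246 [45 48 52] [ 0.5404 -0.1443  0.0169] [ 0.5344 -0.1398  0.0291] [ 0.5341 -0.1177  0.0297] [ 0.5486 -0.1116  0.0001]
247 [43 46 50] [ 0.5408 -0.1443  0.0171] [ 0.5343 -0.1397  0.0303] [ 0.5344 -0.1177  0.0301] [ 0.5495 -0.1115 -0.0004]
248 [42 45 49] [ 0.5407 -0.1442  0.0185] [ 0.5344 -0.1397  0.0312] [ 0.5345 -0.1177  0.0309] [ 0.5342 -0.1146  0.0314]
249 [42 46 49] [ 0.5419 -0.1444  0.0173] [ 0.5336 -0.1395  0.0338] [ 0.5343 -0.1178  0.0322] [ 0.5344 -0.1146  0.032 ]
250 [41 45 48] [ 0.542  -0.1443  0.0181] [ 0.5342 -0.1395  0.0335] [ 0.534  -0.1179  0.0339] [ 0.5343 -0.1147  0.0332]
251 [42 45 48] [ 0.5423 -0.1443  0.0185] [ 0.5343 -0.1394  0.0343] [ 0.5345 -0.1179  0.0339] [ 0.534  -0.1149  0.0348]
252 [42 45 49] [ 0.5433 -0.1443  0.0178] [ 0.5347 -0.1394  0.0345] [ 0.5339 -0.1181  0.036 ] [ 0.5345 -0.1149  0.0349]
253 [41 45 48] [ 0.5533 -0.1463 -0.0006] [ 0.534  -0.1393  0.0368] [ 0.5341 -0.1181  0.0365] [ 0.5346 -0.1149  0.0356]
[[338.6936   0.     322.2313]
 [  0.     338.6936 197.0844]
 [  0.       0.       1.    ]]
top 250 [0.2338 0.2355 0.2379 0.2381 0.2382 0.239  0.2393 0.2396 0.2402 0.2409
 0.241  0.2411 0.2412 0.2413 0.2413 0.2416 0.2421 0.2424 0.2426 0.2432]
scene 794 [0.2385 0.2388 0.2391 0.2392 0.2396 0.2398 0.2401 0.2407 0.2408 0.2411
 0.2417 0.2418 0.2422 0.2423 0.2426 0.2427 0.243  0.2432 0.2433 0.2434]
```

Both cameras agree: the fingers really end about 23 mm above the reported TCP. I'll correct for this in every height. Next I open, lower 20 mm so the fingertips sit near z = 7 mm, and then grip.

Call:
servo_tool:
  translation:
    - [0,0,0]
    - [0,0,0]
    - [0,0,0]
    - [0,0,0]
    - [0,0,0]
    - [0,0,0]
    - [0,0,0]
    - [0,0,0]
  turn:
    - [0,0,0]
    - [0,0,0]
    - [0,0,0]
    - [0,0,0]
    - [0,0,0]
    - [0,0,0]
    - [0,0,0]
    - [0,0,0]
  grip: 1

```text
clock: 6.1
tool_pos: [0.5436, -0.128, 0.004]
eef_rot: [0.0, 1.0, 0.0, 0.0]
contact_force: [-0.3, -0.2, -0.5]
opening: 0.89
finger_force: 0.0
```

Call:
servo_tool:
  translation:
    - [0,0,0.006]
    - [0,0,0.006]
    - [0,0,0.004]
    - [0,0,0.004]
    - [0,0,0]
  turn:
    - [0,0,0]
    - [0,0,0]
    - [0,0,0]
    - [0,0,0]
    - [0,0,0]

```text
clock: 6.72
tool_pos: [0.5434, -0.1279, -0.0164]
eef_rot: [0.0, 1.0, 0.0, -0.0]
contact_force: [-0.4, -0.6, 1.0]
opening: 1.002
finger_force: 0.0
```

Call:
servo_tool:
  translation:
    - [0,0,0]
    - [0,0,0]
    - [0,0,0]
    - [0,0,0]
    - [0,0,0]
    - [0,0,0]
    - [0,0,0]
    - [0,0,0]
  turn:
    - [0,0,0]
    - [0,0,0]
    - [0,0,0]
    - [0,0,0]
    - [0,0,0]
    - [0,0,0]
    - [0,0,0]
    - [0,0,0]
  grip: 0
  grip_force: 20

```text
clock: 7.72
tool_pos: [0.5437, -0.128, -0.0159]
eef_rot: [0.0, 1.0, 0.0, 0.0]
contact_force: [-0.3, 0.6, 2.3]
opening: 0.64
finger_force: 20.0
```

The trivet is gripped (56 mm, 20 N). Next I lift, carry it over the pan, turn 30° so the body clears the wide pot, and measure the pan.

Call:
servo_tool:
  translation:
    - [0,0,-0.03]
    - [0,0,-0.04]
    - [0,0,-0.04]
    - [0.011,0.038,0]
    - [0.011,0.038,0]
    - [0.011,0.038,0]
    - [0.011,0.038,0]
    - [0,0,0]
    - [0,0,0]
    - [0,0,0]
  turn:
    - [0,0,0]
    - [0,0,0]
    - [0,0,0]
    - [0,0,0]
    - [0,0,0]
    - [0,0,0]
    - [0,0,-0.174]
    - [0,0,-0.174]
    - [0,0,-0.174]
    - [0,0,0]

```text
clock: 8.98
tool_pos: [0.4994, 0.0239, 0.0937]
eef_rot: [-0.257, 0.966, 0.0, -0.0]
contact_force: [0.8, 0.0, -1.3]
opening: 0.647
finger_force: 20.0
```

```bash
python3 - <<'E'
from plant import r, optics
from h import *
np.set_printoptions(precision=4,suppress=True)
s=optics.snapshot("wrist");P=cloud(s).reshape(-1,3);st=r.get_state()
print(st["tool_pos"],st["eef_rot"],st["opening"],st["q"])
cv2.imwrite("pics/w5.png",s["img"][:,:,::-1])
d=np.hypot(P[:,0]-.4995,P[:,1]-.0235)
k=P[(d>.05)&(d<.067)&(P[:,2]>.042)&(P[:,2]<.05)]; print(len(k),circ(k[:,:2]),circ(k[:,:2],.0605))
f=P[(d<.045)&(P[:,2]<.02)];print("floor",len(f))
T=P[(np.hypot(P[:,0]-.4995,P[:,1]-.0235)<.05)&(P[:,2]>.09)&(P[:,2]<.122)]
print("trivet top",len(T),np.median(T[:,2]),T.min(0),T.max(0))
E
```

```text
[0.4995 0.0238 0.0938] [-0.2559  0.9667  0.0002 -0.0003] 0.6441079530083942 [ 0.0752  0.7509 -0.3501  2.0391  0.5711  0.447   1.3775]
2613 [0.5005 0.0222 0.0586] [0.502  0.0232 0.0605]
floor 7745
trivet top 660 0.11934610858089928 [ 0.4706 -0.0172  0.1091] [0.5202 0.0546 0.122 ]
```

View pics/w5.png

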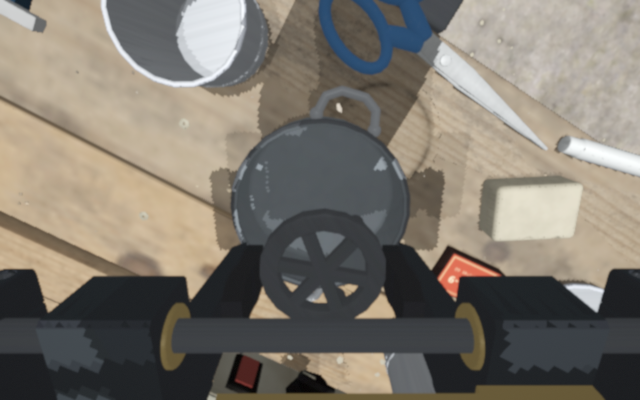

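The trivet hangs level at (322,265) over the pan. The pan's centre is at about (0.500, 0.0225). I lower it in, open only part way and retreat.

Call:
servo_tool:
  translation:
    - [0,-0.001,0.03]
    - [0,0,0.03]
    - [0,0,0.02]
    - [0,0,0.012]
    - [0,0,0.008]
    - [0,0,0.004]
    - [0,0,0.002]
    - [0,0,0]
  turn:
    - [0,0,0]
    - [0,0,0]
    - [0,0,0]
    - [0,0,0]
    - [0,0,0]
    - [0,0,0]
    - [0,0,0]
    - [0,0,0]

```text
clock: 10.02
tool_pos: [0.5004, 0.0232, -0.0117]
eef_rot: [-0.258, 0.966, 0.0, 0.0]
contact_force: [0.2, 0.1, -0.9]
opening: 0.64
finger_force: 20.0
```

Call:
servo_tool:
  translation:
    - [0,0,0]
    - [0,0,0]
    - [0,0,0]
    - [0,0,-0.02]
    - [0,0,-0.03]
    - [0,0,-0.04]
    - [0,0,-0.04]
    - [0,0,-0.03]
    - [0,0,0]
  turn:
    - [0,0,0]
    - [0,0,0]
    - [0,0,0]
    - [0,0,0]
    - [0,0,0]
    - [0,0,0]
    - [0,0,0]
    - [0,0,0]
    - [0,0,0]
  grip: 0.78

```text
clock: 11.15
tool_pos: [0.5016, 0.0233, 0.1499]
eef_rot: [-0.257, 0.966, -0.0, 0.002]
contact_force: [-0.1, 0.2, -0.5]
opening: 0.784
finger_force: 0.0
```

```bash
python3 - <<'E'
from plant import r, optics
from h import *
np.set_printoptions(precision=4,suppress=True)
for n in("wrist","scene"):
    s=optics.snapshot(n);P=cloud(s).reshape(-1,3)
    d=np.hypot(P[:,0]-.5,P[:,1]-.0225)
    k=P[(d>.05)&(d<.067)&(P[:,2]>.042)&(P[:,2]<.05)]; print(len(k),circ(k[:,:2]))
    T=P[(d<.05)&(P[:,2]>.016)&(P[:,2]<.026)]; print(n,len(T),np.median(T[:,2]),(T.min(0)+T.max(0))/2,np.ptp(T,axis=0))
cv2.imwrite("pics/w6.png",optics.snapshot("wrist")["img"][:,:,::-1])
E
```

```text
2412 [0.5006 0.0223 0.0587]
wrist 2438 0.020386834708404453 [0.5008 0.0229 0.0196] [0.0571 0.0573 0.0072]
285 [0.4986 0.0252 0.0588]
scene 202 0.021913043744301287 [0.5001 0.0249 0.0203] [0.0536 0.055  0.0081]
```

View pics/w6.png

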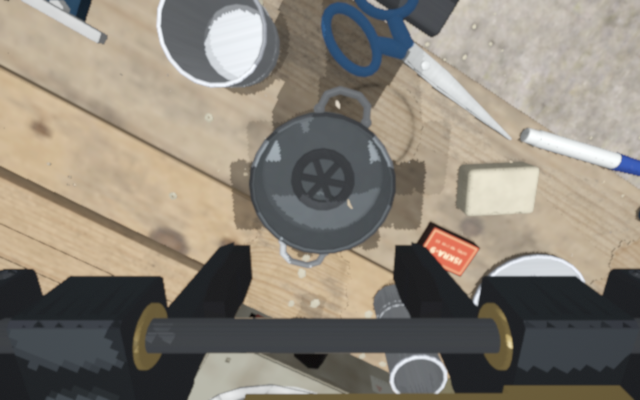

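The trivet stands centred in the pan, at (322,178) with both rings concentric and within about 1 mm. Next is the cover.

Call:
servo_tool:
  translation:
    - [0,0,0]
    - [0,0,0]
    - [0,0,0]
    - [-0.002,0.052,0]
    - [-0.002,0.052,0]
    - [-0.002,0.052,0]
    - [-0.002,0.052,0]
    - [-0.003,0.052,0]
    - [0,0,0]
    - [0,0,0]
  turn:
    - [0,0,0.174]
    - [0,0,0.174]
    - [0,0,0.174]
    - [0,0,0]
    - [0,0,0]
    - [0,0,0]
    - [0,0,0]
    - [0,0,0]
    - [0,0,0]
    - [0,0,0]
  grip: 1

```text
clock: 12.55
tool_pos: [0.5107, 0.2818, 0.1466]
eef_rot: [0.0, 1.0, -0.001, -0.001]
contact_force: [-0.4, -0.3, -0.1]
opening: 1.003
finger_force: 0.0
```

```bash
python3 - <<'E'
from plant import r, optics
from h import *
np.set_printoptions(precision=4,suppress=True)
s=optics.snapshot("wrist");P=cloud(s).reshape(-1,3);st=r.get_state()
print(st["tool_pos"],st["eef_rot"],st["opening"],st["q"])
d=np.hypot(P[:,0]-.512,P[:,1]-.283)
k=P[(d<.045)&(P[:,2]>.031)&(P[:,2]<.04)]; print(len(k),circ(k[:,:2]),circ(k[:,:2],.0325),k.min(0),k.max(0))
k=P[(d<.07)&(P[:,2]>.006)&(P[:,2]<.013)]; print("disc",np.median(k[:,2]),(k.min(0)+k.max(0))/2,np.ptp(k,axis=0))
E
```

```text
[0.5111 0.2809 0.1468] [ 0.0011  1.     -0.0016 -0.0009] 1.0038310894431177 [-0.4285  0.7331 -0.2656  1.7572  0.2813  0.6919  0.7211]
1049 [0.5136 0.2824 0.0323] [0.5136 0.2824 0.0325] [0.4799 0.2479 0.031 ] [0.5483 0.3164 0.0364]
disc 0.00870691473747091 [0.514  0.2824 0.0095] [0.1194 0.1196 0.007 ]
```

Call:
servo_tool:
  translation:
    - [-0.003,0.001,0.03]
    - [0,0,0.03]
    - [0,0,0.03]
    - [0,0,0.03]
    - [0,0,0.02]
    - [0,0,0.01]
    - [0,0,0.004]
    - [0,0,0]
    - [0,0,0]
  turn:
    - [0,0,0]
    - [0,0,0]
    - [0,0,0]
    - [0,0,0]
    - [0,0,0]
    - [0,0,0]
    - [0,0,0]
    - [0,0,0]
    - [0,0,0]

```text
clock: 13.72
tool_pos: [0.515, 0.2845, -0.0052]
eef_rot: [0.0, 1.0, 0.0, 0.001]
contact_force: [-0.1, -0.3, 0.3]
opening: 1.0
finger_force: 0.0
```

Call:
servo_tool:
  translation:
    - [0,0,0]
    - [0,0,0]
    - [0,0,0]
    - [0,0,0]
    - [0,0,0]
    - [0,0,0]
    - [0,0,0]
  turn:
    - [0,0,0]
    - [0,0,0]
    - [0,0,0]
    - [0,0,0]
    - [0,0,0]
    - [0,0,0]
    - [0,0,0]
  grip: 0
  grip_force: 30

```text
clock: 14.6
tool_pos: [0.5145, 0.2838, -0.0058]
eef_rot: [0.0, 1.0, -0.0, 0.0]
contact_force: [-1.1, -3.0, 5.1]
opening: 0.768
finger_force: 30.0
```

The cover is gripped (67.6 mm). I lift it high enough to clear the narrow pot and move above the pan.

Call:
servo_tool:
  translation:
    - [0,0,-0.02]
    - [0,0,-0.04]
    - [0,0,-0.04]
    - [0,0,-0.04]
    - [0.0027,-0.0523,0]
    - [0.0027,-0.0523,0]
    - [0.0027,-0.0523,0]
    - [0.0027,-0.0523,0]
    - [0.0027,-0.0523,0]
    - [0,0,0]
  turn:
    - [0,0,0]
    - [0,0,0]
    - [0,0,0]
    - [0,0,0]
    - [0,0,0]
    - [0,0,0]
    - [0,0,0]
    - [0,0,0]
    - [0,0,0]
    - [0,0,0]

```text
clock: 15.85
tool_pos: [0.4997, 0.0167, 0.1343]
eef_rot: [0.005, 1.0, -0.002, -0.001]
contact_force: [0.5, 0.4, -2.8]
opening: 0.77
finger_force: 30.0
```

Call:
servo_tool:
  translation:
    - [0,0,0.04]
    - [0,0,0.03]
    - [0,0,0]
    - [0,0,0]
    - [0,0,0]
  turn:
    - [0,0,0]
    - [0,0,0]
    - [0,0,0]
    - [0,0,0]
    - [0,0,0]

```text
clock: 16.48
tool_pos: [0.5017, 0.0232, 0.0653]
eef_rot: [0.0, 1.0, 0.0, 0.001]
contact_force: [-0.0, 0.1, -2.5]
opening: 0.774
finger_force: 30.0
```

```bash
python3 - <<'E'
from plant import r, optics
from h import *
np.set_printoptions(precision=4,suppress=True)
s=optics.snapshot("wrist");P=cloud(s).reshape(-1,3);st=r.get_state();p=st["tool_pos"]
print(p,st["eef_rot"],st["opening"])
h=p[2]+.0058
d=np.hypot(P[:,0]-p[0],P[:,1]-p[1])
k=P[(d<.07)&(d>.037)&(P[:,2]>h+.005)&(P[:,2]<h+.013)]; print("disc",len(k),np.median(k[:,2])-h,k.min(0),k.max(0))
o=k[(d[(d<.07)&(d>.037)&(P[:,2]>h+.005)&(P[:,2]<h+.013)]>.056)]; print(len(o),circ(o[:,:2],.0595))
A=np.c_[k[:,:2],np.ones(len(k))];print("tilt",np.linalg.lstsq(A,k[:,2],rcond=None)[0])
E
```

```text
[0.5017 0.023  0.0652] [0.0004 1.     0.0003 0.0012] 0.7741816937952467
disc 15520 0.00847858399836171 [ 0.441  -0.0367  0.077 ] [0.5404 0.0832 0.0823]
3793 [0.503  0.023  0.0595]
tilt [0.0011 0.0011 0.079 ]
```

Call:
servo_tool:
  translation:
    - [0,-0.0005,0.012]
    - [0,0,0.008]
    - [0,0,0.005]
    - [0,0,0.003]
    - [0,0,0.002]
    - [0,0,0.001]
    - [0,0,0]
  turn:
    - [0,0,0]
    - [0,0,0]
    - [0,0,0]
    - [0,0,0]
    - [0,0,0]
    - [0,0,0]
    - [0,0,0]

```text
clock: 17.4
tool_pos: [0.5007, 0.0222, 0.0334]
eef_rot: [0.0, 1.0, 0.0, 0.0]
contact_force: [-0.5, 0.5, 2.3]
opening: 0.775
finger_force: 30.0
```

It's seated: z = 33 mm as predicted, and the load has transferred to the pan. Next I release, rise and check.

Call:
servo_tool:
  translation:
    - [0,0,0]
    - [0,0,0]
    - [0,0,0]
    - [0,0,0]
    - [0,0,0]
    - [0,0,-0.02]
    - [0,0,-0.04]
    - [0,0,-0.05]
    - [0,0,-0.04]
    - [0,0,0]
  turn:
    - [0,0,0]
    - [0,0,0]
    - [0,0,0]
    - [0,0,0]
    - [0,0,0]
    - [0,0,0]
    - [0,0,0]
    - [0,0,0]
    - [0,0,0]
    - [0,0,0]
  grip: 1

```text
clock: 18.65
tool_pos: [0.5026, 0.0224, 0.1856]
eef_rot: [0.001, 1.0, 0.0, 0.003]
contact_force: [0.1, -0.4, -0.3]
opening: 1.004
finger_force: 0.0
```

```bash
python3 - <<'E'
from plant import r, optics
from h import *
np.set_printoptions(precision=4,suppress=True)
st=r.get_state();print(st["tool_pos"])
for n in("wrist","scene"):
    s=optics.snapshot(n);P=cloud(s).reshape(-1,3)
    d=np.hypot(P[:,0]-.5,P[:,1]-.0225)
    k=P[(d<.042)&(P[:,2]>.069)&(P[:,2]<.08)]; print(n,"collar",len(k),np.median(k[:,2]),circ(k[:,:2],.0325),(k.min(0)+k.max(0))/2)
    k=P[(d<.065)&(d>.038)&(P[:,2]>.044)&(P[:,2]<.054)];A=np.c_[k[:,:2]-[.5,.0225],np.ones(len(k))];print("disc",np.linalg.lstsq(A,k[:,2],rcond=None)[0],(k.min(0)+k.max(0))/2)
    k=P[(d<.028)&(P[:,2]>.012)&(P[:,2]<.026)]; print("trivet",len(k),circ(k[:,:2]))
cv2.imwrite("pics/w7.png",optics.snapshot("wrist")["img"][:,:,::-1])
E
```

```text
[0.5026 0.0224 0.1856]
wrist collar 1094 0.0733336779355597 [0.4997 0.0221 0.0325] [0.5004 0.022  0.0723]
disc [-0.0001 -0.0016  0.0477] [0.5009 0.0227 0.0476]
trivet 1633 [0.5023 0.0224 0.0205]
scene collar 189 0.07383227533206443 [0.4977 0.0248 0.0325] [0.4968 0.0252 0.0728]
disc [ 0.0082 -0.0086  0.0492] [0.4973 0.0259 0.0488]h.py:11: RuntimeWarning: Mean of empty slice.
  c0=p.mean(0)
  ret = um.true_divide(
Traceback (most recent call last):
  File "h.py", line 14, in circ
    return least_squares(f,[*c0,.03],loss="soft_l1",f_scale=.002).x
           ~~~~~~~~~~~~~^^^^^^^^^^^^^^^^^^^^^^^^^^^^^^^^^^^^^^^^^
ValueError: Initial guess is outside of provided bounds
```

The cover is seated level: disc top 47.7 mm, collar 73.5 mm, centre (0.500, 0.022). Next is pot_middle.

Call:
servo_tool:
  translation:
    - [-0.0088,0.0494,0]
    - [-0.0088,0.0494,0]
    - [-0.0088,0.0494,0]
    - [-0.0088,0.0494,0]
    - [-0.0088,0.0494,0]
    - [-0.0088,0.0494,0]
    - [-0.0088,0.0494,0]
    - [-0.0088,0.0494,0]
    - [0,0,0]
    - [0,0,0]
  turn:
    - [0,0,0]
    - [0,0,0]
    - [0,0,0]
    - [0,0,0]
    - [0,0,0]
    - [0,0,0]
    - [0,0,0]
    - [0,0,0]
    - [0,0,0]
    - [0,0,0]

```text
clock: 20.0
tool_pos: [0.5707, 0.4159, 0.1807]
eef_rot: [0.0, 1.0, -0.002, -0.001]
contact_force: [0.3, -0.5, 0.3]
opening: 1.0
finger_force: 0.0
```

```bash
python3 - <<'E'
from plant import r, optics
from h import *
np.set_printoptions(precision=4,suppress=True)
s=optics.snapshot("wrist");P=cloud(s).reshape(-1,3);st=r.get_state()
print(st["tool_pos"],st["eef_rot"],st["q"])
d=np.hypot(P[:,0]-.571,P[:,1]-.4175)
k=P[(d<.045)&(P[:,2]>.096)&(P[:,2]<.106)]; print(len(k),np.median(k[:,2]),circ(k[:,:2]),(k.min(0)+k.max(0))/2,np.ptp(k,axis=0))
d=np.hypot(P[:,0]-.461,P[:,1]-.4235)
k=P[(d<.02)&(P[:,2]>.033)&(P[:,2]<.045)];print("knob",len(k),(k.min(0)+k.max(0))/2,np.ptp(k,axis=0))
k=P[(d<.05)&(P[:,2]>.008)&(P[:,2]<.015)];print("disc",len(k),(k.min(0)+k.max(0))/2,np.ptp(k,axis=0))
cv2.imwrite("pics/w8.png",s["img"][:,:,::-1])
E
```

```text
[0.5713 0.4151 0.1813] [ 0.0009  1.     -0.0018 -0.0008] [-0.5485  0.8541 -0.3105  1.3135  0.2757  1.0194  0.6648]
876 0.0992837382877523 [0.573  0.4168 0.0269] [0.5732 0.4167 0.0987] [0.0572 0.0562 0.0053]
knob 539 [0.4628 0.4228 0.0372] [0.0206 0.0214 0.0084]
disc 3226 [0.4628 0.4229 0.0108] [0.0618 0.0614 0.0056]
```

View pics/w8.png

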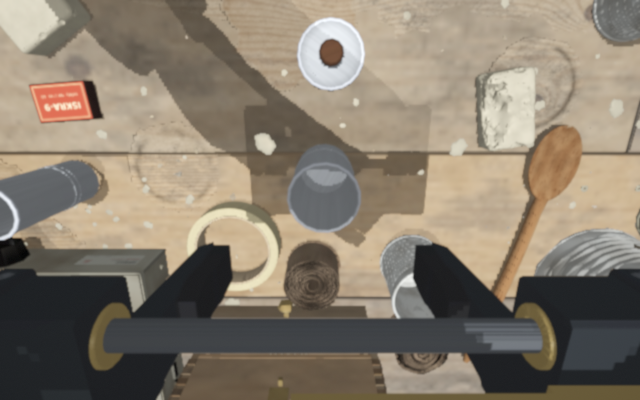

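The pot rim is at (324,192) and the lid at (331,53). The pot measures (0.573, 0.417), 57 mm across and 99 mm high, so it is the middle one. Next I descend and grip it with the fingertips about 58 mm up, to clear the collar later.

Call:
servo_tool:
  translation:
    - [-0.0015,0.001,0.03]
    - [0,0,0.03]
    - [0,0,0.03]
    - [0,0,0.03]
    - [0,0,0.02]
    - [0,0,0.007]
    - [0,0,0]
    - [0,0,0]
  turn:
    - [0,0,0]
    - [0,0,0]
    - [0,0,0]
    - [0,0,0]
    - [0,0,0]
    - [0,0,0]
    - [0,0,0]
    - [0,0,0]

```text
clock: 21.05
tool_pos: [0.5737, 0.4189, 0.0373]
eef_rot: [0.0, 1.0, 0.001, 0.001]
contact_force: [0.3, 0.2, -0.7]
opening: 1.002
finger_force: 0.0
```

Call:
servo_tool:
  translation:
    - [0,0,0]
    - [0,0,0]
    - [0,0,0]
    - [0,0,0]
    - [0,0,0]
    - [0,0,0]
    - [0,0,0]
    - [0,0,0]
  turn:
    - [0,0,0]
    - [0,0,0]
    - [0,0,0]
    - [0,0,0]
    - [0,0,0]
    - [0,0,0]
    - [0,0,0]
    - [0,0,0]
  grip: 0
  grip_force: 25

```text
clock: 22.05
tool_pos: [0.573, 0.4183, 0.0361]
eef_rot: [0.0, 1.0, 0.0, 0.0]
contact_force: [0.1, -0.3, 2.7]
opening: 0.625
finger_force: 26.8
```

```bash
python3 - <<'E'
from plant import r, optics
from h import *
np.set_printoptions(precision=4,suppress=True)
s=optics.snapshot("wrist");P=cloud(s).reshape(-1,3);st=r.get_state();p=st["tool_pos"]
print(p,st["opening"])
d=np.hypot(P[:,0]-p[0],P[:,1]-p[1])
k=P[(d<.032)&(P[:,2]>.095)&(P[:,2]<.105)]; print(len(k),np.median(k[:,2]),circ(k[:,:2],.028),k.min(0),k.max(0))
A=np.c_[k[:,:2]-p[:2],np.ones(len(k))];print(np.linalg.lstsq(A,k[:,2],rcond=None)[0])
E
```

```text
[0.573  0.4183 0.0362] 0.6269801845019296
4172 0.09934193011236384 [0.5724 0.4184 0.028 ] [0.544  0.3864 0.095 ] [0.6021 0.45   0.1035]
[-0.0192 -0.0071  0.0991]
```

Call:
servo_tool:
  translation:
    - [0,0,-0.02]
    - [0,0,-0.04]
    - [0,0,-0.04]
    - [0,0,-0.04]
    - [0,0,0]
    - [0.0091,-0.0495,0]
    - [0.0091,-0.0495,0]
    - [0.0091,-0.0495,0]
    - [0.0091,-0.0495,0]
    - [0.0091,-0.0495,0]
  turn:
    - [0,0,0]
    - [0,0,0]
    - [0,0,0]
    - [0,0,0]
    - [0,0,0]
    - [0,0,0]
    - [0,0,0]
    - [0,0,0]
    - [0,0,0]
    - [0,0,0]

```text
clock: 23.35
tool_pos: [0.5261, 0.1689, 0.1753]
eef_rot: [0.0, 1.0, -0.0, -0.001]
contact_force: [0.7, -1.0, -1.6]
opening: 0.626
finger_force: 26.8
```

Call:
servo_tool:
  translation:
    - [0.0091,-0.0495,0]
    - [0.0091,-0.0495,0]
    - [0.0091,-0.0495,0]
    - [0,0,0]
    - [0,0,0.03]
    - [0,0,0.02]
    - [0,0,0]
    - [0,0,0]
    - [0,0,0]
  turn:
    - [0,0,0]
    - [0,0,0]
    - [0,0,0]
    - [0,0,0]
    - [0,0,0]
    - [0,0,0]
    - [0,0,0]
    - [0,0,0]
    - [0,0,0]

```text
clock: 24.48
tool_pos: [0.5004, 0.0228, 0.1268]
eef_rot: [0.0, 1.0, 0.0, 0.001]
contact_force: [0.8, 0.8, -1.1]
opening: 0.626
finger_force: 26.8
```

```bash
python3 - <<'E'
from plant import r, optics
from h import *
np.set_printoptions(precision=4,suppress=True)
s=optics.snapshot("wrist");P=cloud(s).reshape(-1,3);st=r.get_state();p=st["tool_pos"]
print(p,st["eef_rot"],st["opening"])
h=p[2]-.0361+.1
d=np.hypot(P[:,0]-p[0],P[:,1]-p[1])
k=P[(d<.032)&(P[:,2]>h-.004)&(P[:,2]<h+.005)]; print(len(k),np.median(k[:,2])-h,k.min(0),k.max(0),(k.min(0)+k.max(0))/2)
A=np.c_[k[:,:2]-p[:2],np.ones(len(k))];print(np.linalg.lstsq(A,k[:,2],rcond=None)[0])
t=optics.snapshot("scene")["img"]
a=cv2.resize(s["img"],(560,350));b=cv2.resize(t[100:240,300:460],(285,250)) 
o=np.zeros((600,560,3),np.uint8);o[:350]=a;o[350:,:285]=b;cv2.imwrite("pics/c9.png",o[:,:,::-1])
E
```

```text
[0.5004 0.0227 0.1267] [0.0003 1.     0.0002 0.0008] 0.631377025048692
3908 -0.0005221509322474449 [ 0.4713 -0.0092  0.1866] [0.5296 0.0545 0.1943] [0.5004 0.0226 0.1905]
[-0.0147 -0.0053  0.19  ]
```

View pics/c9.png

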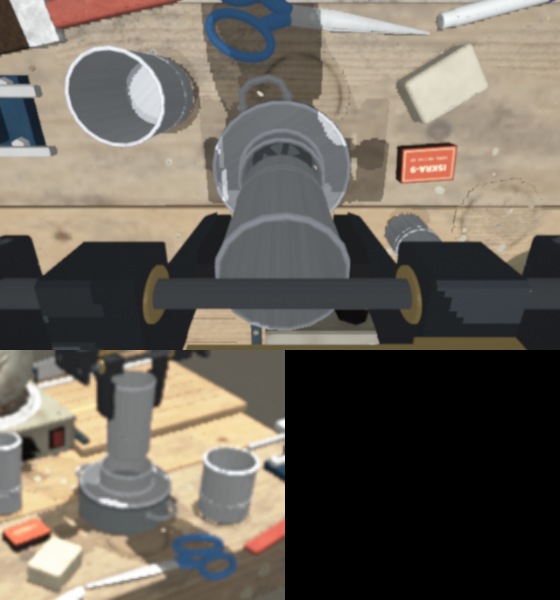

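The pot hangs upright at (283,255), centred over the collar at (283,160), within 1 mm of the hole axis. I lower it in two stages and watch the force.

Call:
servo_tool:
  translation:
    - [0,-0.0005,0.01]
    - [0,0,0.008]
    - [0,0,0.008]
    - [0,0,0.008]
    - [0,0,0.008]
    - [0,0,0]
  turn:
    - [0,0,0]
    - [0,0,0]
    - [0,0,0]
    - [0,0,0]
    - [0,0,0]
    - [0,0,0]

```text
clock: 25.32
tool_pos: [0.4994, 0.0219, 0.0833]
eef_rot: [0.0, 1.0, -0.0, -0.001]
contact_force: [-0.4, 0.8, -1.5]
opening: 0.63
finger_force: 26.8
```

Call:
servo_tool:
  translation:
    - [0,0,0.01]
    - [0,0,0.006]
    - [0,0,0.005]
    - [0,0,0.003]
    - [0,0,0.002]
    - [0,0,0.001]
    - [0,0,0]
  turn:
    - [0,0,0]
    - [0,0,0]
    - [0,0,0]
    - [0,0,0]
    - [0,0,0]
    - [0,0,0]
    - [0,0,0]

```text
clock: 26.2
tool_pos: [0.4999, 0.0219, 0.0571]
eef_rot: [0.0, 1.0, 0.0, 0.0]
contact_force: [-0.4, -1.0, -1.6]
opening: 0.63
finger_force: 26.8
```

Call:
servo_tool:
  translation:
    - [0,0,0.0007]
    - [0,0,0.0005]
    - [0,0,0]
  turn:
    - [0,0,0]
    - [0,0,0]
    - [0,0,0]

```text
clock: 26.58
tool_pos: [0.5001, 0.0219, 0.0568]
eef_rot: [0.0, 1.0, -0.0, 0.001]
contact_force: [-2.6, -1.3, 9.0]
opening: 0.626
finger_force: 26.9
```

It's standing on the trivet, with force up to +9 N. Next I release and rise.

Call:
servo_tool:
  translation:
    - [0,0,-0.0005]
    - [0,0,0]
    - [0,0,0]
    - [0,0,0]
    - [0,0,0]
    - [0,0,-0.02]
    - [0,0,-0.03]
    - [0,0,-0.04]
    - [0,0,-0.03]
    - [0,0,0]
  turn:
    - [0,0,0]
    - [0,0,0]
    - [0,0,0]
    - [0,0,0]
    - [0,0,0]
    - [0,0,0]
    - [0,0,0]
    - [0,0,0]
    - [0,0,0]
    - [0,0,0]
  grip: 1

```text
clock: 27.82
tool_pos: [0.5012, 0.022, 0.1781]
eef_rot: [0.001, 1.0, 0.0, 0.002]
contact_force: [-0.1, -0.5, 0.1]
opening: 1.004
finger_force: 0.0
```

```bash
python3 - <<'E'
from plant import r, optics
from h import *
np.set_printoptions(precision=4,suppress=True)
s=optics.snapshot("wrist");P=cloud(s).reshape(-1,3);p=r.get_state()["tool_pos"];print(p)
d=np.hypot(P[:,0]-.5,P[:,1]-.022)
k=P[(d<.034)&(P[:,2]>.117)&(P[:,2]<.126)]; print(len(k),np.median(k[:,2]),circ(k[:,:2]),(k.min(0)+k.max(0))/2,np.ptp(k,axis=0))
A=np.c_[k[:,:2]-p[:2],np.ones(len(k))];print(np.linalg.lstsq(A,k[:,2],rcond=None)[0])
E
```

```text
[0.5002 0.0218 0.1767]
1062 0.12018858082878436 [0.4998 0.021  0.0269] [0.5004 0.021  0.1196] [0.0573 0.0566 0.0052]
[-0.0087 -0.002   0.1201]
```

The pot stands upright, rim at 120 mm, mouth centre (0.500, 0.0215). Next is the lid at (0.463, 0.423).

Call:
servo_tool:
  translation:
    - [0.0047,0.0502,0]
    - [0.0047,0.0502,0]
    - [0.0047,0.0502,0]
    - [0.0047,0.0502,0]
    - [0.0047,0.0502,0]
    - [0.0047,0.0502,0]
    - [0.0047,0.0502,0]
    - [0.0047,0.0502,0]
    - [0,0,0]
    - [0,0,0]
  turn:
    - [0,0,0]
    - [0,0,0]
    - [0,0,0]
    - [0,0,0]
    - [0,0,0]
    - [0,0,0]
    - [0,0,0]
    - [0,0,0]
    - [0,0,0]
    - [0,0,0]

```text
clock: 29.12
tool_pos: [0.4622, 0.4219, 0.1745]
eef_rot: [0.0, 1.0, -0.002, -0.001]
contact_force: [0.8, -0.8, -0.2]
opening: 1.001
finger_force: 0.0
```

Call:
servo_tool:
  translation:
    - [0,0,0]
    - [0,0,0.03]
    - [0,0,0.02]
    - [0,0,0]
    - [0,0,0]
    - [0,0,0]
  turn:
    - [0,0,0]
    - [0,0,0]
    - [0,0,0]
    - [0,0,0]
    - [0,0,0]
    - [0,0,0]
  grip: 0.6

```text
clock: 29.88
tool_pos: [0.4632, 0.4238, 0.1274]
eef_rot: [0.001, 1.0, 0.001, 0.001]
contact_force: [1.3, -0.2, 0.7]
opening: 0.6
finger_force: 0.0
```

```bash
python3 - <<'E'
from plant import r, optics
from h import *
np.set_printoptions(precision=4,suppress=True)
s=optics.snapshot("wrist");P=cloud(s).reshape(-1,3);print(r.get_state()["tool_pos"])
d=np.hypot(P[:,0]-.4625,P[:,1]-.4235)
k=P[(d<.02)&(P[:,2]>.033)&(P[:,2]<.045)];print("knob",len(k),(k.min(0)+k.max(0))/2,np.ptp(k,axis=0))
k=P[(d<.05)&(P[:,2]>.008)&(P[:,2]<.015)];print("disc",len(k),(k.min(0)+k.max(0))/2,np.ptp(k,axis=0))
E
```

```text
[0.4631 0.4238 0.1274]
knob 557 [0.4624 0.423  0.037 ] [0.0215 0.0216 0.0071]
disc 3180 [0.4622 0.423  0.0106] [0.0616 0.062  0.0052]
```

Call:
servo_tool:
  translation:
    - [0.0007,-0.0008,0.03]
    - [0,0,0.03]
    - [0,0,0.03]
    - [0,0,0.025]
    - [0,0,0.013]
    - [0,0,0.005]
    - [0,0,0]
    - [0,0,0]
  turn:
    - [0,0,0]
    - [0,0,0]
    - [0,0,0]
    - [0,0,0]
    - [0,0,0]
    - [0,0,0]
    - [0,0,0]
    - [0,0,0]

```text
clock: 30.92
tool_pos: [0.4624, 0.4233, -0.0057]
eef_rot: [0.0, 1.0, 0.001, 0.001]
contact_force: [0.2, -0.2, 0.8]
opening: 0.599
finger_force: 0.0
```

Call:
servo_tool:
  translation:
    - [0,0,0]
    - [0,0,0]
    - [0,0,0]
    - [0,0,0]
    - [0,0,0]
    - [0,0,0]
    - [0,0,0]
    - [0,0,0]
  turn:
    - [0,0,0]
    - [0,0,0]
    - [0,0,0]
    - [0,0,0]
    - [0,0,0]
    - [0,0,0]
    - [0,0,0]
    - [0,0,0]
  grip: 0
  grip_force: 15

```text
clock: 31.92
tool_pos: [0.4619, 0.4228, -0.0066]
eef_rot: [0.0, 1.0, 0.0, 0.0]
contact_force: [-0.9, -0.8, 1.7]
opening: 0.239
finger_force: 15.0
```

Call:
servo_tool:
  translation:
    - [0,0,-0.02]
    - [0,0,-0.05]
    - [0,0,-0.05]
    - [0,0,-0.04]
    - [0,0,0]
    - [-0.0047,-0.0502,0]
    - [-0.0047,-0.0502,0]
    - [-0.0047,-0.0502,0]
    - [-0.0047,-0.0502,0]
    - [-0.0047,-0.0502,0]
  turn:
    - [0,0,0]
    - [0,0,0]
    - [0,0,0]
    - [0,0,0]
    - [0,0,0]
    - [0,0,0]
    - [0,0,0]
    - [0,0,0]
    - [0,0,0]
    - [0,0,0]

```text
clock: 33.17
tool_pos: [0.4844, 0.1696, 0.1528]
eef_rot: [0.0, 1.0, -0.0, -0.001]
contact_force: [0.7, 0.2, -1.1]
opening: 0.237
finger_force: 15.0
```

Call:
servo_tool:
  translation:
    - [-0.0047,-0.0502,0]
    - [-0.0047,-0.0502,0]
    - [-0.0047,-0.05,0]
    - [0,0,0]
    - [0,0,0]
    - [0,0,0.02]
    - [0,0,0.01]
    - [0,0,0]
    - [0,0,0]
  turn:
    - [0,0,0]
    - [0,0,0]
    - [0,0,0]
    - [0,0,0]
    - [0,0,0]
    - [0,0,0]
    - [0,0,0]
    - [0,0,0]
    - [0,0,0]

```text
clock: 34.3
tool_pos: [0.4993, 0.0219, 0.1236]
eef_rot: [-0.0, 1.0, 0.0, 0.0]
contact_force: [0.1, -0.9, 0.1]
opening: 0.235
finger_force: 15.0
```

```bash
python3 - <<'E'
from plant import r, optics
from h import *
np.set_printoptions(precision=4,suppress=True)
s=optics.snapshot("wrist");P=cloud(s).reshape(-1,3);st=r.get_state();p=st["tool_pos"];print(p,st["opening"])
h=p[2]+.0066
d=np.hypot(P[:,0]-p[0],P[:,1]-p[1])
k=P[(d<.034)&(d>.013)&(P[:,2]>h+.006)&(P[:,2]<h+.014)]; print(len(k),np.median(k[:,2])-h,k.min(0),k.max(0))
A=np.c_[k[:,:2]-p[:2],np.ones(len(k))];print(np.linalg.lstsq(A,k[:,2],rcond=None)[0])
cv2.imwrite("pics/w10.png",s["img"][:,:,::-1])
E
```

```text
[0.4995 0.0217 0.1237] 0.2389436490352229
4641 0.010134097336849002 [ 0.4683 -0.0094  0.1377] [0.5316 0.0531 0.1441]
[ 0.0012 -0.0008  0.1405]
```

View pics/w10.png

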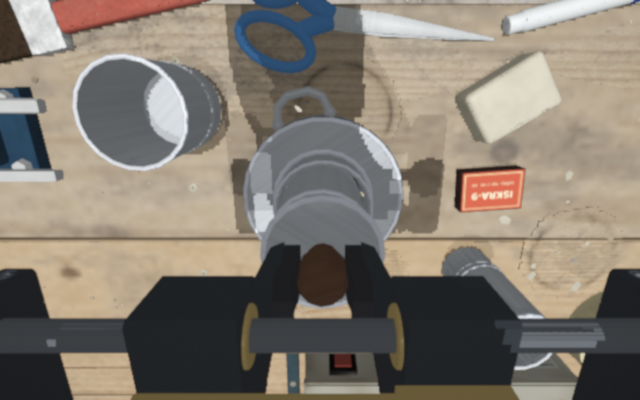

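The lid hangs level with its knob at (323,273), and is centred on the mouth to within 0.5 mm. I lower it.

Call:
servo_tool:
  translation:
    - [0,0,0.006]
    - [0,0,0.004]
    - [0,0,0.003]
    - [0,0,0.002]
    - [0,0,0.001]
    - [0,0,0.0005]
    - [0,0,0]
  turn:
    - [0,0,0]
    - [0,0,0]
    - [0,0,0]
    - [0,0,0]
    - [0,0,0]
    - [0,0,0]
    - [0,0,0]

```text
clock: 35.22
tool_pos: [0.4992, 0.0213, 0.1068]
eef_rot: [0.0, 1.0, 0.0, 0.0]
contact_force: [0.2, 0.3, -0.7]
opening: 0.237
finger_force: 15.0
```

The plug is in, with nearly all its depth used and no resistance. I touch down 0.8 mm more, release and rise.

Call:
servo_tool:
  translation:
    - [0,0,0.0004]
    - [0,0,0.0004]
    - [0,0,0]
  turn:
    - [0,0,0]
    - [0,0,0]
    - [0,0,0]

```text
clock: 35.6
tool_pos: [0.4994, 0.0213, 0.1063]
eef_rot: [0.0, 1.0, 0.0, 0.0]
contact_force: [0.1, -0.9, 3.2]
opening: 0.24
finger_force: 15.0
```

Call:
servo_tool:
  translation:
    - [0,0,0]
    - [0,0,0]
    - [0,0,0]
    - [0,0,0]
    - [0,0,-0.02]
    - [0,0,-0.03]
    - [0,0,-0.04]
    - [0,0,-0.03]
    - [0,0,0]
    - [0,0,0]
  turn:
    - [0,0,0]
    - [0,0,0]
    - [0,0,0]
    - [0,0,0]
    - [0,0,0]
    - [0,0,0]
    - [0,0,0]
    - [0,0,0]
    - [0,0,0]
    - [0,0,0]
  grip: 0.6

```text
clock: 36.85
tool_pos: [0.4985, 0.021, 0.2252]
eef_rot: [0.0, 1.0, -0.0, -0.001]
contact_force: [-0.4, 0.5, -0.8]
opening: 0.599
finger_force: 0.0
```

```bash
python3 - <<'E'
from plant import r, optics
from h import *
np.set_printoptions(precision=4,suppress=True)
s=optics.snapshot("wrist");P=cloud(s).reshape(-1,3);st=r.get_state();print(st["tool_pos"],st["opening"])
d=np.hypot(P[:,0]-.5,P[:,1]-.0217)
k=P[(d<.036)&(d>.013)&(P[:,2]>.115)&(P[:,2]<.135)];A=np.c_[k[:,:2]-[.5,.0217],np.ones(len(k))];print("lid disc",np.linalg.lstsq(A,k[:,2],rcond=None)[0],(k.min(0)+k.max(0))/2)
k=P[(d<.065)&(d>.038)&(P[:,2]>.044)&(P[:,2]<.054)];A=np.c_[k[:,:2]-[.5,.0225],np.ones(len(k))];print("cover disc",np.linalg.lstsq(A,k[:,2],rcond=None)[0])
t=optics.snapshot("scene")["img"]
cv2.imwrite("pics/c11.png",cv2.resize(t[100:260,250:480],(800,557))[:,:,::-1])
E
```

```text
[0.4982 0.021  0.2249] 0.5970351495402898
lid disc [ 0.0016 -0.0023  0.1234] [0.4995 0.0213 0.1234]
cover disc [ 0.0004 -0.0015  0.0478]
```

View pics/c11.png

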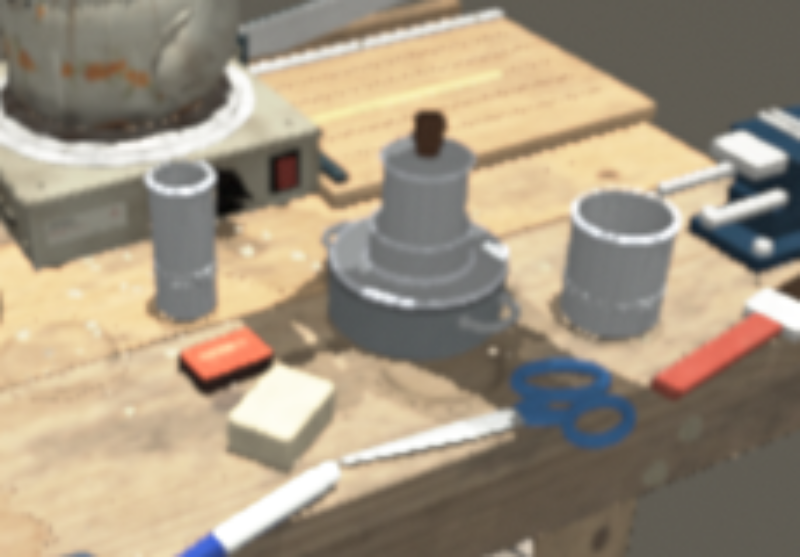

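The stack is complete and level: the lid with its knob at (430,133) on the pot, through the cover at (420,265) on the pan. The other two pots stand upright at (182,240) and (620,265). The robot is clear, so I hand the job in.

```bash
python3 -c "
from plant import r
print(r.finish_job())"
```

```text
the job is handed in; nothing more can be done
None
```

The double boiler is made up in the order asked and handed in at about 37 s: trivet in the pan, cover seated, pot_middle through the collar onto the trivet and lid on, with pot_narrow and pot_wide still upright on the bench.

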